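# Swing the dial indicator over the test block and lock the arm

## Task

Using its black grip knob, swing the arm of the gauge stand round until the dial indicator's plunger stands over the middle of the round solid test block (not over the ring or the rectangular plate). Then lock the arm there: press the bar-shaped head on the stand's column down against its spring, keep it pressed while you turn it a quarter turn clockwise, and let go, so that its cam catches and it springs back up. Do not touch the dial indicator or shift the samples.

Things in the scene. Friction and masses are not known exactly. Their poses are not given: they have to be found in the camera images.
- stand: Gauge stand, fixed: round dark steel foot 100 mm across, column 56 mm across; on it the swing arm's hub and, above, the lock head, all on one vertical axis. Origin on that axis at the worktop (z = 0), z up. A tongue 14 mm wide on the foot points to -x. The samples lie round the +x side, centres 145 to 155 mm from the axis, at about -0.85, 0 and 0.85 rad from +x.
- swing (a joint): Angle of the swing arm about the stand's axis, rad: 0 along the stand's +x, positive counter-clockwise from above, range -1.35 to 1.35. Friction holds it where it is left (about 2 N at the grip knob moves it). The arm is an aluminium bar 20 mm wide, top at z = 60 mm; its hub is 64 mm across, top at 61.5 mm.
- swing_grip (a point): Grip point of the arm's black upright knob: round, 19 mm across, 47 mm tall (z 68 to 115 mm), on the bar 85 mm from the stand's axis. The point lies on the knob's axis at z = 95 mm; x points outward along the arm. The knob does not turn on its own; it may turn between the fingers.
- probe_tip (a point): Lower end of the dial indicator's plunger, on the arm 150 mm from the stand's axis, z = 24 mm: it passes clear above the samples. The indicator stands upright on the arm's end, dial (58 mm across, 25 mm thick) facing the column, top at z = 132 mm, 130 to 160 mm from the axis.
- dial: The dial indicator, held by its stem in the end of the arm; not to be touched. Origin at the rear of the dial, 159 mm from the stand's axis, z = 78 mm.
- lock_grip (a point): Grip point of the lock head, on the stand's axis, z = 110 mm when up. The head is a black upright bar 60 mm long (this frame's x), 14 mm thick (y), z = 88 to 118 mm, on a steel disc 44 mm across, top at z = 88 mm; they turn and go down together. It stands 13 mm clear above the arm's hub.
- lock (a joint): Turn of the lock head, rad, positive clockwise from above: 0 open (bar along the stand's x axis), 1.57 locked (along its y axis), stops at -0.04 and 1.64. Unpressed it turns only about 0.08 from open and must not be forced; pressed it turns freely; past about 1.4 the cam rises into its catch and it cannot turn back unless pressed.
- plunge (a joint): How far the lock head is pressed down, m: about 0 (-0.001 to 0) when open, at least 0.005 to turn it, stop at 0.010; the spring pushes up with 8 N at 0, 13 N at 0.009. Let go part-way round it stays down about 0.005; let go past 1.4 rad it springs up to about -0.002 and clamps the arm (then about 5 N at its knob to move it).
- test_block: The target: hardness test block, a solid round steel disc 62 mm across, 13 mm high. Origin at the centre of its underside. Loose.
- ring: Steel sample ring with an open hole, 52 mm across, 16 mm high, loose; not the target. Origin at the centre of its underside.
- plate: Rectangular reference specimen in its holder, 46 x 78 x 9 mm, loose; not the target. Origin at the centre of its underside.
Not all that is in view belongs to the job. What is shaped like the test_block but green is not meant.

How it is judged:
On the way, in this order (a step that is already met when the one before it is completed fails the run):
1. the plunger stands over the test block and rests there, the lock still open (horizontal distance between probe_tip and test_block below 0.014 m and velocity of joint swing between -0.05 and 0.05 rad/s and value of joint lock below 0.3 rad), for 0.3 s.
2. the lock head is pressed down and turned part of the way, the arm still over the block (value of joint plunge above 0.004 m and value of joint lock above 0.5 rad and horizontal distance between probe_tip and test_block below 0.016 m), for 0.05 s.
At the end, for the whole second after the job is handed in: The indicator's plunger is at rest within 14 mm (horizontally) of the test block's centre; the lock head is turned at least 1.35 rad clockwise and has sprung back up (plunge below 1 mm), so that its cam has caught; the samples are within 15 mm of where they stood (horizontal distance between probe_tip and test_block below 0.014 m and value of joint lock above 1.35 rad and value of joint plunge below 0.001 m and velocity of joint swing between -0.05 and 0.05 rad/s); the robot touches nothing.
It fails at once if the robot touches the dial indicator with more than 2 N (contact force between any of the arm, the fingers and dial above 2 N).
It fails at once if the test block, the ring or the plate is shifted by more than 15 mm (distance of any of test_block, ring, plate from where it was at the start of the episode above 0.015 m).
It fails at once if the lock head is forced round without being pressed down (value of joint lock between 0.2 and 1.2 rad and value of joint plunge below 0.003 m).
It also fails if it takes over 51 s, if anything falls off the work surface, if the arm or the gripper's body presses on something with over 40 N, if the wrist force passes 120 N, or if a joint passes its speed limit or range.

## Robot

A 7-joint arm with a two-finger parallel gripper is mounted at the origin on a cart in front of the work surface, level with it; the furniture and walls round the work are solid. World frame = base frame: x ahead of the robot, y to its left, z up, the work surface at z = 0. Lengths are in m, angles in rad, forces in N, time in s.
With the tool pointing down it reaches from about 0.425 to 1.025 m from the base axis. Payload 3.6 kg.
Tool frame: the origin (TCP) lies at the very end of the fingers, on their centre line; the grasp point (between the pads) lies 19 mm behind it; z points along the fingers, y is the line along which they close (so a half turn about z gives the same grasp; the last joint's range is limited). The gripper opens to 85 mm and grips with 20 to 120 N. Pads are 22 mm wide; open, the fingers measure 114 mm over their backs; the gripper's body (76 mm by 85 mm) begins 54 mm behind the grasp point. The pads swing forward as they close: fully open they stand 13 mm farther back than shut.
Start: joints at [1.222, 0.591, 0.048, 1.609, -0.033, 0.943, -0.034], TCP at [0.183, -0.701, 0.231] pointing down, gripper open.
Joint ranges: [-2.69, 2.69], [-0.47, 2.24], [-1.27, 1.36], [0.19, 2.51], [-1.53, 4.68], [0.08, 2.07], [-3.09, 3.09]. Speed limits (rad/s): [2.57, 2.57, 3.14, 3.14, 3.14, 3.14, 3.14].

## Interface

Orientations are given as a 3x3 rotation matrix whose columns are the frame's x, y, z axes.
In Python, from bench import monitor, viewer, workorder gives the robot as it stands.
- The arm moves only by the tool move_arm, never from a script. Its argument "motion" is one flat list of numbers, 6 for each row, row after row: the shift along the tool's x, y, z each as a share of 0.1 m, from -1 to 1, then the turn, a rotation vector about the tool's x, y, z each as a share of 90 degrees, from -1 to 1. A call has 1 to 20 rows; each row shifts and turns the commanded pose from where the row before left it, along the tool's axes as they then stand; what a row does not reach is not made up. A row lasts 1/10 s, in which the tool goes at most 50 mm and 8.59 degrees, less where a joint would pass 70% of its speed; a pose out of reach is approached as far as the arm can. A call with a number of a shift or a turn outside -1 to 1 is refused whole. A call with a gripper value outside its range is refused whole. "hand" is the opening, from 0 (shut) to 1 (fully open), set as the call begins (left out, the last holds). The fingers move at their own pace and stop on an object; "grip_force" is the grip in N (left out, the last holds). Time passes only in rows, so rows that do not move let the fingers close. It gives the time, the measured TCP pose, the force, the opening and the grip force at its end, in the units of the state.
- monitor.observe(): the state, without advancing time (a new reading comes with each control period).
- viewer.camera(name): name is "scene" or "top" or "wrist"; returns a dict with "frame" (384x512x3 uint8, red, green, blue), "mtx" (3x3 intrinsics, pixels), "R" (3x3) and "t" (3): a world point X has camera coordinates R X + t. Camera axes: x right, y down, z forward; pixel columns grow to the right and rows downward; lengths in m; the calibration is good to about 2 mm. A picture is of the moment at which its call begins. There is no depth.
- workorder.close_job(): hands the job in; it is judged then, once.
Trained networks look in a picture, given as the dict that the camera call returned (one of the last four; its "shot" number tells which), for a name from the list of things; names that differ only in an ending like _2 or _b are one class to them, and where a whole thing is asked for, a point or a joint stands for the part that bears it (a point fixed in the world has none). Each returns a list of dicts, best first, with "confidence" (0 to 1); they miss things now and then, are a little off and sometimes report something else, mostly with a low value. They report only what shows in the picture. A call takes as long as a camera call. They do not tell look-alikes from the thing itself.
- viewer.boxes_of(picture, query): "box" ([left, top, width, height] in pixels, round what is visible of it).
- viewer.masks_of(picture, query): "mask" (384x512 bool, what is visible of it) and "box" ([left, top, width, height] in pixels, round what is visible of it).
The state is a dict: "time": time; "joint_positions": joint angles; "qvel": joint speeds; "joint_efforts": joint torques, N m; "position": TCP position; "ee_rot": TCP orientation; "wrist_force": force on the tool from outside, world axes, zero at the start; "moment": the same for the moment, N m; "gripper_width": finger opening in m; "finger_force": force on a finger pad.
Only numpy, scipy, OpenCV 4.12 (cv2) and the standard library are available. Lean on these libraries where they do the work, as an engineer would, in place of code of your own. Each camera call takes 0.05 s, during which the arm holds its last target. There are 200 camera calls.

## Working session

There is one attempt and no reset: what is moved stays moved. The work goes in short steps, Python scripts to look and compute and a tool call to move; the robot and the scene stay as the last step left them, time stands still between calls to the robot, and variables do not carry over. Pictures are saved under pics/ and viewed, at most 10 in all, crops included, and the job is handed in when it is done.

Besides the shell and the picture viewer there is one more tool, called after "Call:" as a command line: name --argument value ..., lists and objects as JSON in quotes. move_arm: Moves the arm, as the interface text tells. Its arguments: {"type":"object","properties":{"motion":{"type":"array"},"hand":{"type":"number"},"grip_force":{"type":"number"}},"required":["motion"]}

```bash
mkdir -p pics; cat > h.py <<'E'
import numpy as np, cv2
from bench import monitor, viewer, workorder
def save(p,n): cv2.imwrite('pics/'+n,cv2.cvtColor(p['frame'],cv2.COLOR_RGB2BGR))
def onplane(p,uv,z):
    K,R,t=map(np.array,(p['mtx'],p['R'],p['t'])); C=-R.T@t
    d=R.T@np.linalg.inv(K)@np.array([uv[0],uv[1],1.]); return C+d*(z-C[2])/d[2]
def proj(p,X):
    K,R,t=map(np.array,(p['mtx'],p['R'],p['t'])); q=K@(R@np.array(X)+t); return q[:2]/q[2]
E
python3 - <<'E'
from h import *
s=monitor.observe(); print(s['time'],s['position'],s['ee_rot'])
ims=[]
for n in ('top','scene'):
    p=viewer.camera(n); ims.append(p['frame'])
    C=-np.array(p['R']).T@p['t']; print(n,C.round(3))
    for q in ('stand','swing','swing_grip','lock_grip','dial','test_block','ring','plate'):
        for m in viewer.masks_of(p,q)[:3]:
            if m['confidence']<.3: continue
            ys,xs=np.nonzero(m['mask']); print(n,q,round(m['confidence'],2),np.round(m['box']),(round(xs.mean(),1),round(ys.mean(),1)),onplane(p,(xs.mean(),ys.mean()),0.013).round(3))
a=np.vstack(ims); a=np.hstack(ims); cv2.imwrite('pics/a.png',cv2.cvtColor(cv2.resize(a,(800,300),interpolation=cv2.INTER_AREA),cv2.COLOR_RGB2BGR))
cv2.imwrite('pics/top.png',cv2.cvtColor(ims[0],cv2.COLOR_RGB2BGR));cv2.imwrite('pics/scene.png',cv2.cvtColor(ims[1],cv2.COLOR_RGB2BGR))
E
```

```text
0.0 [ 0.18322452 -0.70059542  0.23010632] [[ 9.67430727e-01  2.53134877e-01 -7.23088237e-04]
 [ 2.53135868e-01 -9.67428274e-01  2.18360872e-03]
 [-1.46788478e-04 -2.29552974e-03 -9.99997354e-01]]
top [0.45  0.164 0.939]
top stand 0.95 [235. 158.  82.  99.] (np.float64(281.3), np.float64(210.9)) [0.535 0.123 0.013]
top swing 0.88 [236. 161.  75.  77.] (np.float64(265.6), np.float64(193.4)) [0.575 0.157 0.013]
top swing_grip 0.64 [234. 157.  78.  84.] (np.float64(268.1), np.float64(195.3)) [0.571 0.152 0.013]
top lock_grip 0.64 [289. 208.  18.  30.] (np.float64(297.1), np.float64(222.7)) [0.509 0.088 0.013]
top dial 0.96 [232. 158.  27.  24.] (np.float64(247.1), np.float64(171.3)) [0.626 0.199 0.013]
top dial 0.52 [232. 160.  79.  80.] (np.float64(267.9), np.float64(195.4)) [0.57  0.152 0.013]
top test_block 0.79 [311. 112.  33.  29.] (np.float64(328.1), np.float64(127.3)) [0.726 0.013 0.013]
top test_block 0.78 [225. 241.  27.  28.] (np.float64(237.4), np.float64(252.3)) [0.446 0.22  0.013]
top test_block 0.76 [318. 157.  28.  27.] (np.float64(330.7), np.float64(169.5)) [0.628 0.01  0
[... 825 characters left out ...]
3]
scene dial 0.61 [234. 185.  10.  32.] (np.float64(238.2), np.float64(202.3)) [0.679 0.11  0.013]
scene test_block 0.93 [271. 184.  29.  20.] (np.float64(284.0), np.float64(191.1)) [0.621 0.016 0.013]
scene test_block 0.78 [234. 170.  28.  16.] (np.float64(248.6), np.float64(178.3)) [0.719 0.02  0.013]
scene test_block 0.6 [290. 266.  30.  33.] (np.float64(303.5), np.float64(280.2)) [0.44  0.226 0.013]
scene ring 0.96 [231. 241.  29.  26.] (np.float64(245.5), np.float64(254.8)) [0.563 0.234 0.013]
scene plate 0.65 [226. 202.  36.  25.] (np.float64(245.0), np.float64(212.9)) [0.643 0.132 0.013]
scene plate 0.64 [229. 243.  30.  24.] (np.float64(244.6), np.float64(255.1)) [0.564 0.236 0.013]
```

View pics/top.png

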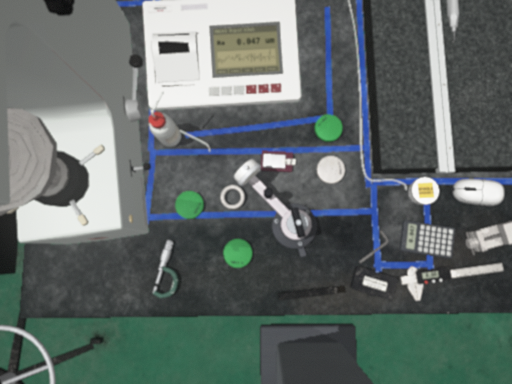

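View pics/scene.png

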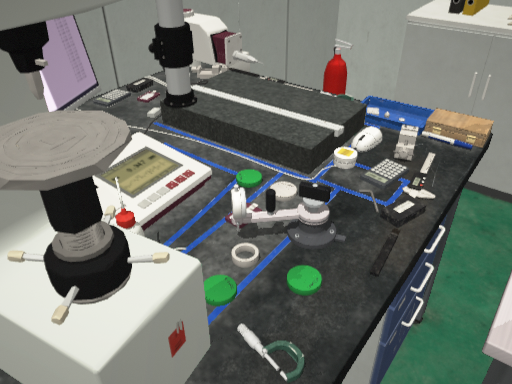

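Top view: steel test block at px (331,169), ring (232,196), plate (277,161). The stand axis is near (297,223), with the arm pointing up-left between ring and plate. The green discs are decoys. I'll move the wrist camera over the stand.

Call:
move_arm --motion '[0.27,-0.32,-0.15,0,0,0,0.27,-0.32,-0.15,0,0,0,0.27,-0.32,-0.15,0,0,0,0.27,-0.32,-0.15,0,0,0,0.27,-0.32,-0.15,0,0,0,0.27,-0.32,-0.15,0,0,0,0.27,-0.32,-0.15,0,0,0,0.27,-0.32,-0.15,0,0,0,0.27,-0.32,-0.15,0,0,0,0.27,-0.32,-0.15,0,0,0,0.27,-0.32,0,0,0,0,0.27,-0.32,0,0,0,0,0.27,-0.32,0,0,0,0,0.27,-0.32,0,0,0,0,0.27,-0.32,0,0,0,0,0.27,-0.32,0,0,0,0,0.27,-0.32,0,0,0,0,0.27,-0.32,0,0,0,0,0.27,-0.32,0,0,0,0,0,0,0,0,0,0]' --hand 0.6

```text
time: 2.9
position: [0.5277, 0.0238, 0.3818]
ee_rot: [[0.965, 0.263, 0.003], [0.263, -0.965, 0.004], [0.004, -0.004, -1.0]]
wrist_force: [-0.1, 0.2, 0.4]
gripper_width: 0.0515
finger_force: 0.0
```

```bash
python3 - <<'E'
from h import *
s=monitor.observe(); print(s['time'],s['position'],s['ee_rot'],s['gripper_width'])
p=viewer.camera('wrist'); C=-np.array(p['R']).T@p['t']; print(C.round(3),np.round(p['R'],2))
for q in ('stand','swing','swing_grip','lock_grip','dial','test_block','ring','plate'):
    for m in viewer.masks_of(p,q)[:3]:
        if m['confidence']<.3: continue
        ys,xs=np.nonzero(m['mask']); print(q,round(m['confidence'],2),np.round(m['box']),(round(xs.mean(),1),round(ys.mean(),1)),onplane(p,(xs.mean(),ys.mean()),0.013).round(3),onplane(p,(xs.mean(),ys.mean()),0.115).round(3))
save(p,'w1.png')
E
```

```text
2.9 [0.52774568 0.0237953  0.38184152] [[ 0.96482826  0.26286901  0.00251395]
 [ 0.26285665 -0.96482491  0.00439066]
 [ 0.00357969 -0.00357542 -0.9999872 ]] 0.05147388102851865
[0.59  0.041 0.527] [[ 0.26 -0.97 -0.  ]
 [-0.93 -0.25  0.25]
 [-0.25 -0.06 -0.97]]
stand 0.58 [133.  60. 108. 131.] (np.float64(193.8), np.float64(126.3)) [0.542 0.144 0.013] [0.551 0.124 0.115]
swing 0.59 [136.  58.  94. 118.] (np.float64(178.9), np.float64(105.3)) [0.572 0.179 0.013] [0.575 0.151 0.115]
swing_grip 0.89 [138.  59.  91. 117.] (np.float64(178.3), np.float64(104.3)) [0.573 0.18  0.013] [0.576 0.153 0.115]
lock_grip 0.94 [193. 141.  28.  37.] (np.float64(207.6), np.float64(161.0)) [0.485 0.105 0.013] [0.506 0.092 0.115]
dial 0.68 [134.  60.  43.  33.] (np.float64(157.0), np.float64(75.3)) [0.612 0.226 0.013] [0.608 0.19  0.115]
test_block 0.79 [261.  83.  32.  36.] (np.float64(275.3), np.float64(99.6)) [0.628 0.01  0.013] [0.62  0.017 0.115]
test_block 0.76 [78. 76. 36. 37.] (np.float64(97.1), np.float64(94.1)) [0.552 0.326 0.013] [0.559 0.27  0.115]
test_block 0.64 [272.  26.  37.  41.] (np.float64(290.0), np.float64(42.9)) [0.724 0.012 0.013] [0.698 0.018 0.115]
ring 0.67 [134.  89.  30.  26.] (np.float64(149.7), np.float64(101.9)) [0.563 0.232 0.013] [0.569 0.194 0.115]
plate 0.93 [193.  49.  42.  40.] (np.float64(213.1), np.float64(68.9)) [0.649 0.132 0.013] [0.637 0.114 0.115]
```

View pics/w1.png

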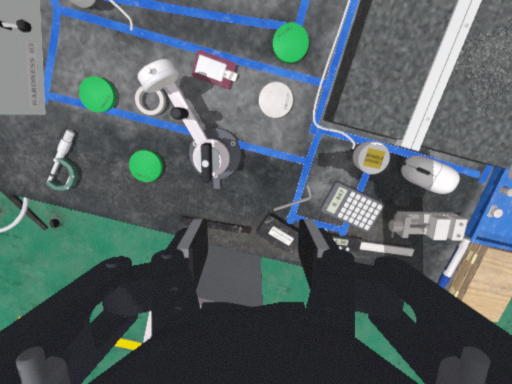

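Wrist view: block at (275,100), lock bar (207,161), knob (179,113), dial (157,75), tongue (216,184). Next I triangulate.

```bash
cat >> h.py <<'E'
def tri(obs):
    A=np.zeros((3,3));b=np.zeros(3)
    for p,uv in obs:
        K,R,t=map(np.array,(p['mtx'],p['R'],p['t'])); C=-R.T@t
        d=R.T@np.linalg.inv(K)@np.array([uv[0],uv[1],1.]); d/=np.linalg.norm(d); M=np.eye(3)-np.outer(d,d); A+=M;b+=M@C
    X=np.linalg.solve(A,b); return X,[np.linalg.norm(proj(p,X)-uv).round(1) for p,uv in obs]
def dark(p,box,th=45):
    x,y,w,h=map(int,box); g=p['frame'][y:y+h,x:x+w].max(2)
    n,l,st,c=cv2.connectedComponentsWithStats((g<th).astype('uint8'))
    return [(st[i,4],(c[i]+[x,y]).round(1),st[i,:4].tolist()) for i in range(1,n) if st[i,4]>25]
E
python3 - <<'E'
from h import *
P={n:viewer.camera(n) for n in ('wrist','top','scene')}
o=[]
for n,p in P.items():
    m=[m for m in viewer.masks_of(p,'lock_grip') ][:1]
    k=m[0]['mask']; ys,xs=np.nonzero(k); d=np.linalg.svd(np.c_[xs,ys]-[xs.mean(),ys.mean()],full_matrices=False)
    c=np.array([xs.mean(),ys.mean()]); o.append((p,c)); a=d[2][0]
    e=onplane(p,c+8*a,.115)-onplane(p,c-8*a,.115); print(n,m[0]['confidence'],len(xs),c,'at.115',onplane(p,c,.113).round(4),'dir',np.arctan2(e[1],e[0]),d[1][:2])
print('lock tri',*tri(o)); print('wr+top',*tri(o[:2]))
for n in P: print(n,dark(P[n],{'wrist':(165,95,80,100),'top':(255,175,60,70),'scene':(255,175,80,60)}[n]))
for n in ('wrist','top'):
    m=viewer.masks_of(P[n],'stand')[0]; print(n,m['box'])
im=[cv2.resize(P[n]['frame'][y:y+100,x:x+130],(520,400),interpolation=cv2.INTER_CUBIC)[:, :400] for n,x,y in (('wrist',150,90),('top',225,160))]
cv2.imwrite('pics/z1.png',cv2.cvtColor(np.hstack(im),cv2.COLOR_RGB2BGR))
E
```

```text
wrist 0.82 745 [201.72080537 158.39194631] at.115 [0.505  0.0926 0.113 ] dir -2.9470954403296266 [264.62225409 173.5987956 ]
top 0.66 398 [296.41708543 223.22864322] at.115 [0.5016 0.0979 0.113 ] dir -2.979742415284526 [137.17806241  94.55758287]
scene 0.82 600 [313.71333333 194.62666667] at.115 [0.4917 0.115  0.113 ] dir -3.061419627611005 [202.95824064 147.43479651]
lock tri [0.50215905 0.09567775 0.09753046] [np.float64(0.5), np.float64(0.5), np.float64(0.2)]
wr+top [0.50214    0.09582886 0.09572757] [np.float64(0.6), np.float64(0.4)]
wrist [(np.int32(65), array([176.2, 110.5]), [7, 11, 9, 10]), (np.int32(87), array([203.8, 158.6]), [35, 46, 6, 37])]
top []
scene [(np.int32(424), array([314.3, 191.7]), [44, 7, 32, 20]), (np.int32(189), array([270. , 200.1]), [11, 14, 9, 23]), (np.int32(37), array([332.3, 213.1]), [75, 33, 5, 11]), (np.int32(51), array([292.6, 225.1]), [31, 46, 13, 8])]
wrist [126.4, 56.8, 105.2, 130.0]
top [231.6, 160.3, 85.3, 95.0]
```

View pics/z1.png

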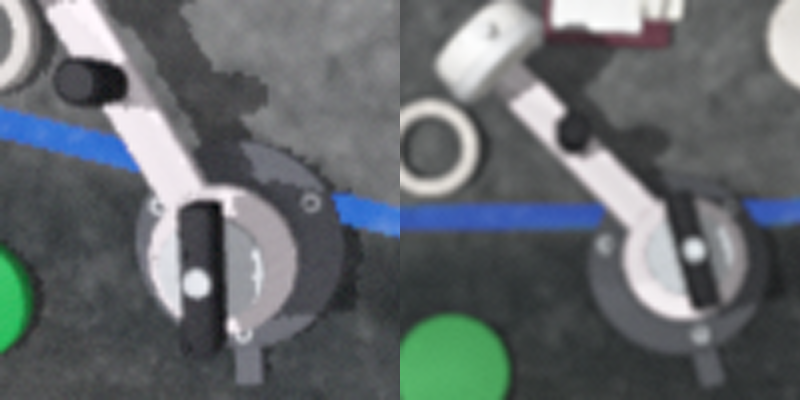

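```bash
python3 - <<'E'
from h import *
s=monitor.observe(); print(s['time'],s['position'])
w=viewer.camera('wrist'); t=viewer.camera('top')
print('screw',tri([(w,(199.2,161)),(t,(298.3,222.3))]), onplane(w,(199.2,161),.118),onplane(t,(298.3,222.3),.118))
print('knob top',tri([(w,(168.5,110.5)),(t,(268.2,193.2))]),onplane(w,(168.5,110.5),.115),onplane(t,(268.2,193.2),.115))
# bar ends top view, tongue end
a,b=onplane(t,(225+275/4,160+195/4),.118),onplane(t,(225+309/4,160+305/4),.118);d=a-b;print('bar top',(a+b)/2,np.arctan2(d[1],d[0]),np.linalg.norm(d))
a,b=onplane(w,(150+202/4,90+205/4),.118),onplane(w,(150+197/4,90+352/4),.118);d=a-b;print('bar wr',(a+b)/2,np.arctan2(d[1],d[0]),np.linalg.norm(d))
print('tongue',onplane(t,(225+312/4,160+384/4),.005),onplane(w,(150+250/4,90+384/4),.005))
ms=[m for m in viewer.masks_of(w,'test_block')]
for p in (w,t):
  for q in ('test_block','ring','plate'):
    for m in viewer.masks_of(p,q):
      ys,xs=np.nonzero(m['mask']); X=onplane(p,(xs.mean(),ys.mean()),.012); 
      if m['confidence']>.4: print(q,X.round(4))
E
```

```text
3.75 [0.52589526 0.01659002 0.38128831]
screw (array([0.50266085, 0.0950996 , 0.12460477]), [np.float64(0.0), np.float64(0.0)]) [0.50124088 0.09610124 0.118     ] [0.50309527 0.09454901 0.118     ]
knob top (array([0.56215215, 0.15367393, 0.11909421]), [np.float64(1.0), np.float64(0.7)]) [0.56298715 0.15563245 0.115     ] [0.56158997 0.15291833 0.115     ]
bar top [0.50283633 0.09518216 0.118     ] 0.2803856492768534 0.05618956114102507
bar wr [0.50308948 0.09544274 0.118     ] 0.17039001188416047 0.05711373246370998
tongue [0.43614031 0.07621576 0.005     ] [0.43396337 0.07716525 0.005     ]
test_block [0.6273 0.0107 0.012 ]
test_block [0.4447 0.2202 0.012 ]
test_block [0.5514 0.3269 0.012 ]
test_block [0.7248 0.0124 0.012 ]
ring [0.5629 0.2324 0.012 ]
plate [0.6482 0.1314 0.012 ]
test_block [0.7262 0.0132 0.012 ]
test_block [0.6282 0.0097 0.012 ]
test_block [0.4456 0.2199 0.012 ]
test_block [0.5518 0.3273 0.012 ]
test_block [0.5102 0.0891 0.012 ]
ring [0.5697 0.2321 0.012 ]
plate [0.649  0.1318 0.012 ]
```

Call:
move_arm --motion '[0.117,-0.205,0.3,0,0,0,0.117,-0.205,0.3,0,0,0,0.117,-0.205,0.3,0,0,0,0.117,-0.205,0.3,0,0,0,0.117,-0.205,0.3,0,0,0,0.117,-0.205,0.3,0,0,0,0,0,0,0,0,-0.0815,0,0,0,0,0,-0.0815,0,0,0,0,0,-0.0815,0,0,0,0,0,-0.0815,0,0,0,0,0,0,0,0,0,0,0,0,0,0,0,0,0,0,0,0,0,0,0,0,0,0,0,0,0,0]'

```text
time: 5.7
position: [0.5627, 0.1535, 0.2014]
ee_rot: [[0.72, 0.694, 0.0], [0.694, -0.72, -0.0], [0.0, 0.0, -1.0]]
wrist_force: [-1.2, -0.9, 0.1]
gripper_width: 0.0517
finger_force: 0.0
```

```bash
python3 - <<'E'
from h import *
s=monitor.observe(); R=s['ee_rot']; print(s['time'],s['position'],np.arctan2(R[1][0],R[0][0]),np.round(R,3)[:,2],np.round(s['joint_positions'],2))
w=viewer.camera('wrist'); save(w,'w2.png')
print(proj(w,(.562,.1535,.115)),proj(w,(.5025,.0953,.118)))
t=viewer.camera('top')
print(proj(t,(.562,.1535,.115)))
E
```

```text
5.7 [0.56269407 0.15345586 0.20137696] 0.7673628646559084 [ 0. -0. -1.] [ 0.02  0.49 -0.5   1.94  0.33  0.78 -1.47]
[253.06592303 190.82912073] [253.72472305 274.56383891]
[267.90514653 192.99808291]
```

View pics/w2.png

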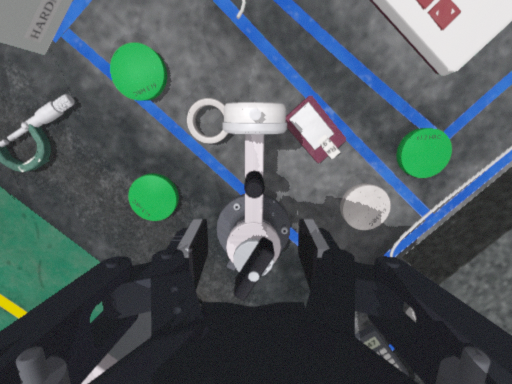

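Call:
move_arm --motion '[0,0,0.3,0,0,0,0,0,0.3,0,0,0,0,0,0.3,0,0,0,0,0,0.15,0,0,0,0,0,0.15,0,0,0,0,0,0,0,0,0,0,0,0,0,0,0,0,0,0,0,0,0]'

```text
time: 6.6
position: [0.5636, 0.1539, 0.0824]
ee_rot: [[0.719, 0.695, 0.002], [0.695, -0.719, 0.001], [0.002, 0.001, -1.0]]
wrist_force: [0.0, 0.9, 0.6]
gripper_width: 0.0513
finger_force: 0.0
```

Call:
move_arm --motion '[0,0,0,0,0,0,0,0,0,0,0,0,0,0,0,0,0,0,0,0,0,0,0,0,0,0,0,0,0,0,0,0,0,0,0,0,0,0,0,0,0,0,0,0,0,0,0,0]' --hand 0 --grip_force 25

```text
time: 7.4
position: [0.5633, 0.1533, 0.0821]
ee_rot: [[0.719, 0.695, 0.001], [0.695, -0.719, -0.0], [0.001, 0.001, -1.0]]
wrist_force: [-0.9, -1.1, 5.6]
gripper_width: 0.0178
finger_force: 24.6
```

Call:
move_arm --motion '[-0.003,0.072,0,0,0,0.054,-0.003,0.072,0,0,0,0.054,-0.003,0.072,0,0,0,0.054,-0.003,0.072,0,0,0,0.054,-0.003,0.072,0,0,0,0.054,-0.003,0.072,0,0,0,0.054,-0.003,0.072,0,0,0,0.054,-0.003,0.072,0,0,0,0.054,0,0,0,0,0,0,0,0,0,0,0,0,0,0,0,0,0,0]'

```text
time: 8.5
position: [0.5868, 0.1017, 0.0821]
ee_rot: [[0.996, 0.089, 0.001], [0.089, -0.996, -0.0], [0.001, 0.0, -1.0]]
wrist_force: [-1.0, -1.0, 6.5]
gripper_width: 0.018
finger_force: 24.6
```

```bash
python3 - <<'E'
from h import *
s=monitor.observe(); R=s['ee_rot']; p=np.array(s['position'])-[.5025,.0953,0]; print(s['time'],p,np.arctan2(p[1],p[0]),np.hypot(*p[:2]),np.arctan2(R[1][0],R[0][0]),np.round(s['joint_positions'],2))
E
```

```text
8.5 [0.0843352  0.0064224  0.08214171] 0.07600657732890938 0.08457938570016336 0.08862968498580762 [-0.09  0.64 -0.22  2.    0.27  0.53 -1.98]
```

Call:
move_arm --motion '[-0.003,0.0714,0,0,0,0.0536,-0.003,0.0714,0,0,0,0.0536,-0.003,0.0714,0,0,0,0.0536,-0.003,0.0714,0,0,0,0.0536,-0.003,0.0714,0,0,0,0.0536,-0.003,0.0714,0,0,0,0.0536,-0.003,0.0714,0,0,0,0.0536,-0.003,0.0714,0,0,0,0.0536,0,0,0,0,0,0,0,0,0,0,0,0,0,0,0,0,0,0,0,0,0,0,0,0]'

```text
time: 9.7
position: [0.5729, 0.0476, 0.0821]
ee_rot: [[0.834, -0.552, 0.001], [-0.552, -0.834, 0.0], [0.001, -0.001, -1.0]]
wrist_force: [-1.1, -0.4, 6.5]
gripper_width: 0.0183
finger_force: 24.7
```

```bash
python3 - <<'E'
from h import *
s=monitor.observe(); R=s['ee_rot']; p=np.array(s['position'])-[.5025,.0953,0]; print(s['time'],p,np.arctan2(p[1],p[0]),np.hypot(*p[:2]),np.arctan2(R[1][0],R[0][0]),np.round(s['joint_positions'],2))
w=viewer.camera('wrist'); t=viewer.camera('top'); print(proj(w,(.5025,.0953,.118)),proj(w,(.6277,.0102,.013)))
a=w['frame'][40:340,100:450]; b=cv2.resize(t['frame'][110:250,220:390],None,fx=2.1,fy=2.1,interpolation=cv2.INTER_CUBIC)[:294]
a=a[:294]; cv2.imwrite('pics/z3.png',cv2.cvtColor(np.hstack([a,b]),cv2.COLOR_RGB2BGR))
E
```

```text
9.7 [ 0.07035219 -0.04766101  0.08212154] -0.5954398047538442 0.08497647958044233 -0.5847759853028314 [-0.12  0.62 -0.05  2.05  0.07  0.48 -2.38]
[251.97736163 403.26501702] [254.47522266 112.02367765]
```

View pics/z3.png

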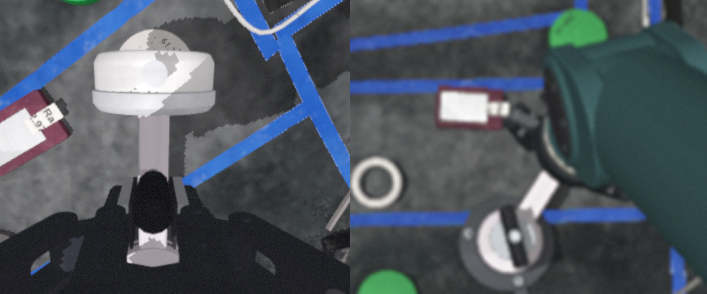

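Wrist view: the dial is centred over the block at column ~253. I'll release and rise.

Call:
move_arm --motion '[0,0,0,0,0,0,0,0,0,0,0,0,0,0,0,0,0,0,0,0,0,0,0,0,0,0,0,0,0,0,0,0,-0.2,0,0,0,0,0,-0.4,0,0,0,0,0,-0.4,0,0,0,0,0,-0.4,0,0,0,-0.2,0,0,0,0,0,-0.2,0,0,0,0,0,-0.2,0,0,0,0,0,-0.25,0,0,0,0,0,0,0,0,0,0,0,0,0,0,0,0,0,0,0,0,0,0,0]' --hand 0.6

```text
time: 11.4
position: [0.5025, 0.0939, 0.2214]
ee_rot: [[0.834, -0.552, 0.001], [-0.552, -0.834, -0.0], [0.001, -0.0, -1.0]]
wrist_force: [-0.4, 0.5, 0.2]
gripper_width: 0.0513
finger_force: 0.0
```

```bash
python3 - <<'E'
from h import *
s=monitor.observe(); R=s['ee_rot']; print(s['time'],s['position'],np.arctan2(R[1][0],R[0][0]),np.round(s['joint_positions'],2))
w=viewer.camera('wrist'); print(proj(w,(.5025,.0953,.118)),proj(w,(.6277,.0102,.013)))
A=np.array([.5025,.0953]);
for th in (-.55,-.6,-.65): print(th,proj(w,(*(A+.085*np.array([np.cos(th),np.sin(th)])),.115)),proj(w,(*(A+.145*np.array([np.cos(th),np.sin(th)])),.132)))
for a in (.22,.26,.3): print(a,[proj(w,(*(A+d*.03*np.array([np.cos(a),np.sin(a)])),.118)).round(1) for d in (1,-1)])
save(w,'w4.png')
E
```

```text
11.4 [0.5025275  0.09390192 0.2214327 ] -0.5851531226570972 [-0.21  0.34 -0.08  2.09  0.04  0.71 -2.48]
[252.0115269  185.25435012] [253.55408682  39.85329612]
-0.55 [248.49391424  91.70267919] [245.01067031   7.24607845]
-0.6 [253.28806422  91.64549624] [254.45741418   7.12278954]
-0.65 [258.07825901  91.84168638] [263.8948889    7.53711575]
0.22 [array([228.9, 163.8]), array([274.2, 205.8])]
0.26 [array([228.1, 164.8]), array([275., 205.])]
0.3 [array([227.3, 165.7]), array([275.8, 204.1])]
```

View pics/w4.png

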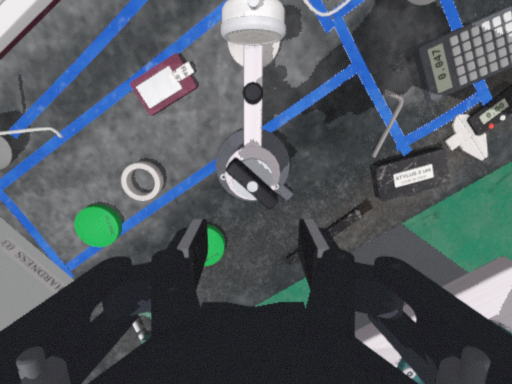

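Knob at (253,92) sits on the target line and the block is at column 254. The lock bar is at (252,187), world angle ≈0.26. Joint 7 would run out turning clockwise from here, so I'll grip the bar with the half-turned tool.

Call:
move_arm --motion '[0,0,0,0,0,-0.0906,0,0,0,0,0,-0.0906,0,0,0,0,0,-0.0906,0,0,0,0,0,-0.0906,0,0,0,0,0,-0.0906,0,0,0,0,0,-0.0906,0,0,0,0,0,-0.0906,0,0,0,0,0,-0.0906,0,0,0,0,0,-0.0906,0,0,0,0,0,-0.0906,0,0,0,0,0,-0.0906,0,0,0,0,0,-0.0906,0,0,0,0,0,-0.0906,0,0,0,0,0,-0.0906,0,0,0,0,0,-0.0906,0,0,0,0,0,-0.0906,0,0,0,0,0,-0.0906,0,0,0,0,0,-0.0906,0,0,0,0,0,-0.0906,0,0,0,0,0,-0.0906]'

```text
time: 13.45
position: [0.5025, 0.0935, 0.2212]
ee_rot: [[-0.64, 0.768, 0.0], [0.768, 0.64, 0.0], [0.0, 0.0, -1.0]]
wrist_force: [-0.1, 0.5, -0.5]
gripper_width: 0.0512
finger_force: 0.0
```

Call:
move_arm --motion '[0,0,0,0,0,-0.0906,0,0,0,0,0,-0.0906,0,0,0,0,0,-0.0906,0,0,0,0,0,-0.0906,0,0,0,0,0,-0.0906,0,0,0,0,0,-0.0906,0,0,0,0,0,-0.0906,0,0,0,0,0,-0.0906,0,0,0,0,0,0,0,0,0,0,0,0,0,0,0,0,0,0,0,0,0,0,0,0]'

```text
time: 14.65
position: [0.5018, 0.0943, 0.2214]
ee_rot: [[-0.967, -0.255, 0.0], [-0.255, 0.967, -0.0], [-0.0, -0.0, -1.0]]
wrist_force: [1.1, -0.2, 0.3]
gripper_width: 0.0513
finger_force: 0.0
```

```bash
python3 - <<'E'
from h import *
s=monitor.observe(); R=s['ee_rot']; print(s['time'],s['position'],np.arctan2(R[1][0],R[0][0])%6.2832,np.round(s['joint_positions'],2))
w=viewer.camera('wrist'); A=np.array([.5025,.0953]); print(proj(w,(*A,.118)))
d=dark(w,(190,120,130,130),40); print(d)
for a in (.2,.26,.32): print(a,[proj(w,(*(A+d*.03*np.array([np.cos(a),np.sin(a)])),.118)).round(1) for d in (1,-1)])
cv2.imwrite('pics/w5.png',cv2.cvtColor(cv2.resize(w['frame'][100:300,150:360],None,fx=2.8,fy=2.8,interpolation=cv2.INTER_CUBIC),cv2.COLOR_RGB2BGR))
E
```

```text
14.65 [0.50175267 0.09431718 0.22136076] 3.3990256091207756 [ 0.52  0.55 -1.1   2.07  0.63  0.91  0.9 ]
[252.54482993 186.33121671]
[]
0.2 [array([250.8, 215.6]), array([254.4, 155.2])]
0.26 [array([252.7, 215.7]), array([252.4, 155.1])]
0.32 [array([254.5, 215.6]), array([250.5, 155.2])]
```

View pics/w5.png

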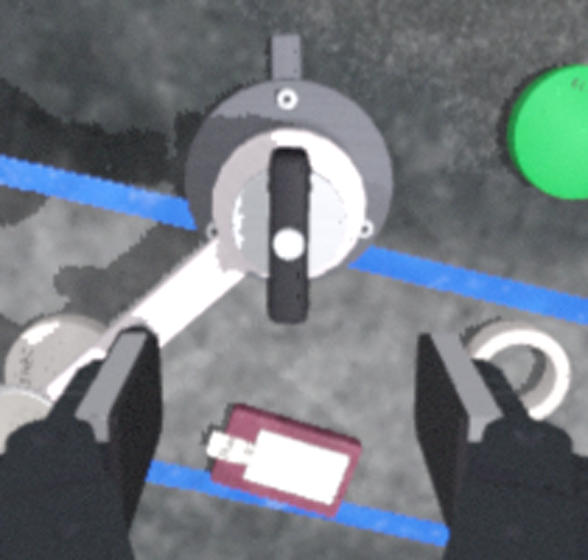

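Call:
move_arm --motion '[-0.01,0.008,0.3,0,0,0,0,0,0.3,0,0,0,0,0,0.3,0,0,0,0,0,0.2,0,0,0,0,0,0.1,0,0,0,0,0,0.08,0,0,0,0,0,0,0,0,0,0,0,0,0,0,0,0,0,0,0,0,0,0,0,0,0,0,0]'

```text
time: 15.7
position: [0.5029, 0.0956, 0.094]
ee_rot: [[-0.967, -0.256, 0.001], [-0.256, 0.967, 0.0], [-0.001, -0.0, -1.0]]
wrist_force: [0.4, -0.2, 0.2]
gripper_width: 0.0514
finger_force: 0.0
```

Call:
move_arm --motion '[0,0,0,0,0,0,0,0,0,0,0,0,0,0,0,0,0,0,0,0,0,0,0,0,0,0,0,0,0,0,0,0,0,0,0,0,0,0,0,0,0,0,0,0,0,0,0,0,0,0,0,0,0,0]' --hand 0 --grip_force 60

```text
time: 16.6
position: [0.5026, 0.0949, 0.0933]
ee_rot: [[-0.967, -0.256, 0.0], [-0.256, 0.967, -0.001], [0.0, -0.001, -1.0]]
wrist_force: [1.2, -4.6, 4.8]
gripper_width: 0.0126
finger_force: 62.6
```

Call:
move_arm --motion '[0,0,0.03,0,0,0,0,0,0.03,0,0,0,0,0,0.03,0,0,0,0,0,0,0,0,0,0,0,0,0,0,0,0,0,0,0,0,0]'

```text
time: 17.2
position: [0.5026, 0.0949, 0.0847]
ee_rot: [[-0.967, -0.256, 0.0], [-0.256, 0.967, -0.002], [-0.0, -0.002, -1.0]]
wrist_force: [1.3, -5.8, 9.8]
gripper_width: 0.0131
finger_force: 63.3
```

Call:
move_arm --motion '[0,0,0.012,0,0,0,0,0,0,0,0,0,0,0,0,0,0,0]'

```text
time: 17.5
position: [0.5027, 0.095, 0.0836]
ee_rot: [[-0.967, -0.256, 0.001], [-0.256, 0.967, -0.002], [-0.0, -0.002, -1.0]]
wrist_force: [0.4, -5.0, 9.5]
gripper_width: 0.0125
finger_force: 63.4
```

Call:
move_arm --motion '[0,0,0.012,0,0,0,0,0,0,0,0,0,0,0,0,0,0,0]'

```text
time: 17.8
position: [0.5027, 0.095, 0.0833]
ee_rot: [[-0.967, -0.256, 0.001], [-0.256, 0.967, -0.003], [-0.001, -0.003, -1.0]]
wrist_force: [-0.8, -6.5, 18.4]
gripper_width: 0.0131
finger_force: 64.5
```

Force jumps at 10 mm travel, so the head is at its bottom stop. I'll ease up 1 mm and turn.

Call:
move_arm --motion '[0,0,-0.012,0,0,0,0,0,0,0,0,0.05,0,0,0,0,0,0.05,0,0,0,0,0,0.05,0,0,0,0,0,0.05,0,0,0,0,0,0.05,0,0,0,0,0,0.05,0,0,0,0,0,0.05,0,0,0,0,0,0.05,0,0,0,0,0,0,0,0,0,0,0,0,0,0,0,0,0,0]'

```text
time: 19.0
position: [0.5027, 0.0949, 0.0837]
ee_rot: [[-0.932, 0.362, 0.001], [0.362, 0.932, -0.001], [-0.001, -0.001, -1.0]]
wrist_force: [-1.0, -4.0, 10.3]
gripper_width: 0.0128
finger_force: 63.5
```

```bash
python3 - <<'E'
from h import *
s=monitor.observe(); R=s['ee_rot']; print(s['time'],s['position'],s['moment'],np.arctan2(R[1][0],R[0][0])%6.2832,np.round(s['joint_positions'],2))
E
```

```text
19.0 [0.50269075 0.09493474 0.08367023] [-0.85535772  0.04804257  0.0061846 ] 2.7715589244253684 [ 0.25  0.67 -0.72  2.17  0.81  0.6   0.13]
```

Call:
move_arm --motion '[0,0,0,0,0,0.055,0,0,0,0,0,0.055,0,0,0,0,0,0.055,0,0,0,0,0,0.055,0,0,0,0,0,0.055,0,0,0,0,0,0.055,0,0,0,0,0,0.055,0,0,0,0,0,0.055,0,0,0,0,0,0.055,0,0,0,0,0,0.055,0,0,0,0,0,0.055,0,0,0,0,0,0,0,0,0,0,0,0,0,0,0,0,0,0,0,0,0,0,0,0]'

```text
time: 20.5
position: [0.5027, 0.0949, 0.0837]
ee_rot: [[-0.248, 0.969, 0.001], [0.969, 0.248, -0.001], [-0.001, 0.001, -1.0]]
wrist_force: [-0.4, -4.7, 9.2]
gripper_width: 0.0128
finger_force: 63.4
```

```bash
python3 - <<'E'
from h import *
s=monitor.observe(); R=s['ee_rot']; print(s['time'],s['position'],s['moment'],np.arctan2(R[1][0],R[0][0])%6.2832,np.round(s['joint_positions'],2))
E
```

```text
20.5 [0.50272652 0.09490097 0.08366933] [-0.96693754  0.11544968 -0.03383548] 1.8210510244014533 [ 0.08  0.6  -0.48  2.17  0.59  0.49 -0.61]
```

Call:
move_arm --motion '[0,0,-0.03,0,0,0,0,0,-0.03,0,0,0,0,0,-0.03,0,0,0,0,0,0,0,0,0,0,0,0,0,0,0]'

```text
time: 21.0
position: [0.5027, 0.0949, 0.0922]
ee_rot: [[-0.248, 0.969, 0.001], [0.969, 0.248, -0.0], [-0.001, 0.001, -1.0]]
wrist_force: [0.7, -4.0, 4.8]
gripper_width: 0.0128
finger_force: 62.7
```

Call:
move_arm --motion '[0,0,0,0,0,0,0,0,0,0,0,0,0,0,0,0,0,0,0,0,0,0,0,0,0,0,0,0,0,0,0,0,0,0,0,0,0,0,-0.2,0,0,0,0,0,-0.4,0,0,0,0,0,-0.4,0,0,0,0,0,-0.3,0,0,0,0,0,0,0,0,0,0,0,0,0,0,0,0,0,0,0,0,0,0,0,0,0,0,0]' --hand 0.6

```text
time: 22.4
position: [0.5013, 0.095, 0.2206]
ee_rot: [[-0.249, 0.969, -0.003], [0.969, 0.249, -0.001], [0.0, -0.003, -1.0]]
wrist_force: [-0.2, -0.1, -0.3]
gripper_width: 0.0514
finger_force: 0.0
```

```bash
python3 - <<'E'
from h import *
s=monitor.observe(); R=s['ee_rot']; print(s['time'],s['position'])
w=viewer.camera('wrist'); A=np.array([.5025,.0953])
print(proj(w,(.6277,.0102,.013)))
for z in (.120,.113): print(z,[proj(w,(*(A+d*.03*np.array([np.cos(a),np.sin(a)])),z)).round(1) for a in(.26-1.57,) for d in (1,-1)])
th=-.597; print(proj(w,(*(A+.085*np.array([np.cos(th),np.sin(th)])),.115)))
save(w,'w6.png')
E
```

```text
22.4 [0.50128933 0.09502686 0.2206372 ]
[323.57244033 243.61613237]
0.12 [array([254.8, 216.6]), array([254.2, 155.4])]
0.113 [array([254.7, 214. ]), array([254.2, 154.3])]
[309.17922316 245.60127138]
```

View pics/w6.png

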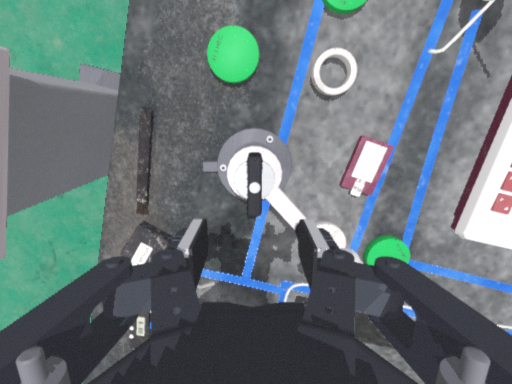

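Call:
move_arm --motion '[-0.2,0,-0.3,0,0,0,-0.2,0,-0.3,0,0,0,-0.2,0,-0.3,0,0,0,-0.2,0,-0.3,0,0,0,-0.2,0,-0.3,0,0,0,-0.2,0,0,0,0,0,0,0,0,0,0,0,0,0,0,0,0,0,0,0,0,0,0,0,0,0,0,0,0,0]'

```text
time: 23.45
position: [0.5314, -0.0193, 0.3712]
ee_rot: [[-0.251, 0.968, -0.002], [0.968, 0.251, 0.001], [0.001, -0.002, -1.0]]
wrist_force: [-0.1, 1.0, -0.3]
gripper_width: 0.0513
finger_force: 0.0
```

```bash
python3 - <<'E'
from h import *
s=monitor.observe(); print(s['time'],s['position'],s['wrist_force'])
w=viewer.camera('wrist'); A=np.array([.5025,.0953])
f=w['frame'].copy()
pt=lambda X,c:cv2.circle(f,tuple(int(round(v)) for v in proj(w,X)),2,c,-1)
u=np.array([np.cos(-.597),np.sin(-.597)])
pt((*(A+.085*u),.115),(255,0,0)); pt((.6277,.0102,.013),(255,0,255)); pt((*(A+.1*u),.06),(255,0,0)); pt((*(A+.055*u),.06),(255,0,0)); pt((*A,.12),(255,0,0))
for q in ('test_block','ring','plate'):
    for m in viewer.masks_of(w,q)[:3]:
        ys,xs=np.nonzero(m['mask']); print(q,round(m['confidence'],2),onplane(w,(xs.mean(),ys.mean()),.012).round(3))
x,y=map(int,proj(w,(*(A+.09*u),.05))); x0,y0=max(x-90,0),max(y-75,0)
c=f[y0:y0+150,x0:x0+180]; cv2.imwrite('pics/w7.png',cv2.cvtColor(cv2.resize(c,None,fx=4,fy=4,interpolation=cv2.INTER_CUBIC),cv2.COLOR_RGB2BGR))
E
```

```text
23.45 [ 0.53141625 -0.01928444  0.37124849] [-0.07970593  1.02059172 -0.25153142]
test_block 0.89 [0.724 0.013 0.012]
test_block 0.67 [0.614 0.013 0.012]
test_block 0.65 [0.449 0.204 0.012]
ring 0.94 [0.569 0.224 0.012]
plate 0.87 [0.648 0.131 0.012]
```

View pics/w7.png

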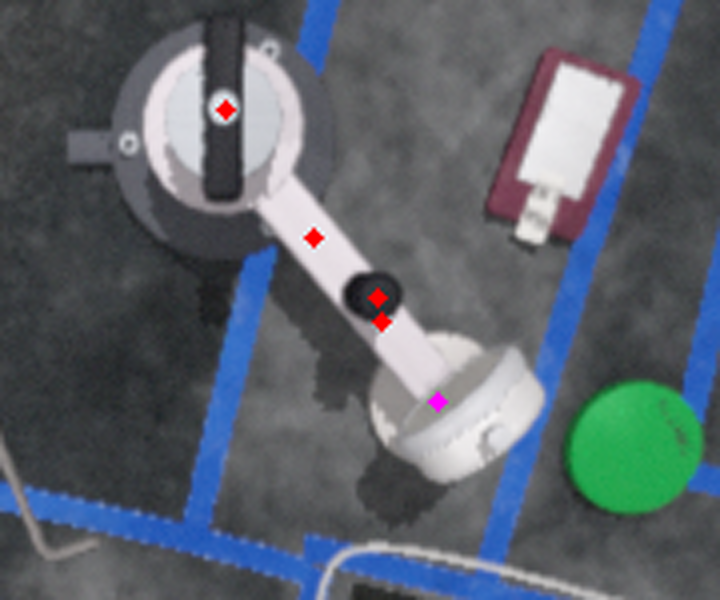

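The arm is still over the block, the bar is turned across, and the samples are where they were.

```bash
python3 -c "
from h import *
print(workorder.close_job())"
```

```text
the job is handed in; nothing more can be done
None
```

I swung the gauge arm over the steel test block, pressed and turned the lock head about 1.58 rad clockwise, released it, and handed the job in; the last wrist picture showed the arm still over the block and the bar turned across. I did not directly measure whether the head sprang up, and the judge's verdict was not shown.

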